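# Find the canister lid that rocks and hold it home

## Task

One of the three canister lids is not home and rocks under a finger. Press each lid with a fingertip, going from the left canister to the right one, to find out which it is; then press that lid down in its middle until it lies flat on its rim all round, and finish while still holding it down there. Do not lean on the lids with great force, lift nothing, and leave the things round the canisters where they are.

Things in the scene. Friction and masses are not known exactly. Their poses are not given: they have to be found in the camera images.
- lid_left: flat round wooden lid on the left canister, 86 mm across, 10 mm thick; all three look alike. Origin: centre of the disc's underside, z up. Home = the disc flat on the rim, origin 85 mm above the worktop. Two lids are home and do not give; any one of the three, another each time, is not: it rests level about 5 mm too high on a sprung plate (22 mm across) in the middle of its canister
- lid_middle: flat round wooden lid on the middle canister, 86 mm across, 10 mm thick; all three look alike. Origin: centre of the disc's underside, z up. The high lid, pressed near its edge with 1 N or more, tips by about 9 degrees until the edge under the finger meets the rim and the far edge rises; let go, it levels again
- lid_right: flat round wooden lid on the right canister, 86 mm across, 10 mm thick; all three look alike. Origin: centre of the disc's underside, z up. The high lid, pressed in its middle, starts to sink at about 6 N, is home at about 8 N and springs up again when let go
- canister_left: the left one of three identical white round canisters seen from the robot (left is +y), 82 mm across, 85 mm tall to the rim; the lid's dark plug (66 mm across, 6 mm deep) sits in its 73 mm mouth; standing fast on the worktop. Origin: centre of its foot, z up
- canister_middle: the middle one of three identical white round canisters seen from the robot (left is +y), 82 mm across, 85 mm tall to the rim; the lid's dark plug (66 mm across, 6 mm deep) sits in its 73 mm mouth; standing fast on the worktop. Origin: centre of its foot, z up
- canister_right: the right one of three identical white round canisters seen from the robot (left is +y), 82 mm across, 85 mm tall to the rim; the lid's dark plug (66 mm across, 6 mm deep) sits in its 73 mm mouth; standing fast on the worktop. Origin: centre of its foot, z up
- spice_jar: spice jar with a yellow cap, 45 mm wide, 100 mm tall, in front of the left canister; loose, to be left alone. Origin: centre of its underside
- tomato: tomato, 56 mm wide, 60 mm tall, in front of the middle canister; loose, to be left alone. Origin: centre of its underside
- tin: small green tin, 57 mm wide, 72 mm tall, in front of the right canister; loose, to be left alone. Origin: centre of its underside
- pepper_mill: wooden pepper mill, 55 mm wide, 138 mm tall, behind the middle canister; loose, to be left alone. Origin: centre of its underside
- honey_jar: jar with a yellow lid, 63 mm wide, 100 mm tall, behind the right canister; loose, to be left alone. Origin: centre of its underside

How it is judged:
By the outcome, as a careful person would: the job done as asked, in the order asked, and still so for the second after the job is handed in, while the arm keeps its last pose, push and grip.
It also fails if it takes over 51 s, if anything falls off the work surface, if the arm or the gripper's body presses on something with over 40 N, if the wrist force passes 120 N, or if a joint passes its speed limit or range.

## Robot

A 6-joint arm with a two-finger parallel gripper is mounted at the origin on a cart in front of the work surface, level with it; the furniture and walls round the work are solid. World frame = base frame: x ahead of the robot, y to its left, z up, the work surface at z = 0. Lengths are in m, angles in degrees, forces in N, time in s.
With the tool pointing down it reaches from about 0.3 to 0.75 m from the base axis. Payload 8.5 kg.
Tool frame: the origin (TCP) lies at the very end of the fingers, on their centre line; the grasp point (between the pads) lies 19 mm behind it; z points along the fingers, y is the line along which they close (so a half turn about z gives the same grasp; the last joint's range is limited). The gripper opens to 88 mm and grips with 3 to 60 N. Pads are 18 mm wide; open, the fingers measure 123 mm over their backs; the gripper's body (75 mm by 187 mm) begins 45 mm behind the grasp point.
Start: joints at [-83.383, 21.807, 74.336, -0, 83.858, -12.336], TCP at [0.179, -0.52, 0.21] pointing down, gripper open.
Joint ranges: [-178.18, 178.18], [-50.72, 133.34], [12.68, 142.11], [-81.47, 261.47], [9.98, 163.14], [-165.26, 165.26]. Speed limits (degrees/s): [136.94, 136.94, 180, 180, 180, 180].

## Interface

Orientations are given as a 3x3 rotation matrix whose columns are the frame's x, y, z axes.
In Python, from station import ctrl, get_image gives the robot as it stands.
- The arm moves only by the tool send_rows, never from a script. Its argument "motion" is a list of rows, each a list of 2 entries, a list of its own where there are three numbers: the shift along the tool's x, y, z scaled (see below), then the turn, a rotation vector about the tool's x, y, z scaled (see below). In form: [[[dx, dy, dz], [ax, ay, az]], ...]. A call has 1 to 10 rows; each row is the pose to reach, as a shift and turn from the pose commanded when the call began, along the tool's axes at that moment; what a row does not reach only later rows make up. The controller multiplies each number of a shift by 30 cm and each number of a turn by 90 degrees. A row lasts 1/12 s, in which the tool goes at most 41.7 mm and 7.16 degrees, less where a joint would pass 70% of its speed; a pose out of reach is approached as far as the arm can. A call with a number of a shift or a turn outside -1 to 1 is refused whole. A call with a gripper value outside its range is refused whole. "jaw" is the closure, from -1 (fully open) to 1 (shut), set as the call begins (left out, the last holds). The fingers move at their own pace and stop on an object; the grip force is fixed at half the most. Time passes only in rows, so rows that repeat a pose let the fingers close. It gives the time, the measured TCP pose, the force, the opening and the grip force at its end, in the units of the state.
- ctrl.state(): the state, without advancing time (a new reading comes with each control period).
- get_image(name): name is "scene" or "top" or "wrist"; returns a dict with "color" (420x560x3 uint8, red, green, blue), "depth" (420x560 float32, m along the optical axis (not along the pixel's ray), 0 where there is no reading), "fovy" (degrees; the focal length in pixels is half the picture's height over the tangent of half this angle, whatever the lens; pixels are square), "cx", "cy" (the principal point, pixels), "rvec" (rotation vector, rad) and "tvec" (3), from world to camera coordinates, as OpenCV has them. Camera axes: x right, y down, z forward; pixel columns grow to the right and rows downward; lengths in m; the calibration is good to about 2 mm. A picture is of the moment at which its call begins.
- ctrl.hand_in(): hands the job in; it is judged then, once.
The state is a dict: "time_s": time; "joint_positions": joint angles; "qd": joint speeds; "tau": joint torques, N m; "tool_pos": TCP position; "tool_rot": TCP orientation; "wrist_force": force on the tool from outside, world axes, zero at the start; "torque": the same for the moment, N m; "finger_gap": finger opening in m; "gripper_force": force on a finger pad.
Only numpy, scipy, OpenCV 4.12 (cv2) and the standard library are available. Lean on these libraries where they do the work, as an engineer would, in place of code of your own. Each camera call takes 0.05 s, during which the arm holds its last target. There are 200 camera calls.

## Working session

There is one attempt and no reset: what is moved stays moved. The work goes in short steps, Python scripts to look and compute and a tool call to move; the robot and the scene stay as the last step left them, time stands still between calls to the robot, and variables do not carry over. Pictures are saved under pics/ and viewed, at most 10 in all, crops included, and the job is handed in when it is done.

Besides the shell and the picture viewer there is one more tool, called after "Call:" as name(argument=value, ...) on one line, values as JSON. send_rows: Moves the arm, as the interface text tells. Its arguments: {"type":"object","properties":{"motion":{"type":"array","items":{"type":"array"}},"jaw":{"type":"number"}},"required":["motion"]}

```bash
ls; mkdir -p pics; cat > h.py <<'E'
import numpy as np,cv2
from station import ctrl,get_image
def pts(im):
    d=im["depth"];H,W=d.shape;f=H/2/np.tan(np.radians(im["fovy"])/2)
    v,u=np.mgrid[:H,:W];P=np.stack([(u-im["cx"])/f*d,(v-im["cy"])/f*d,d],-1)
    R=cv2.Rodrigues(np.array(im["rvec"],float))[0]
    return (P-np.array(im["tvec"]).ravel())@R
E
python3 - <<'E'
from h import *
import pickle
s=ctrl.state();print(s)
a=[]
for n in("top","scene"):
    im=get_image(n);pickle.dump(im,open(n+".pkl","wb"));a.append(im["color"])
    P=pts(im);m=im["depth"]>0
    print(n,im["rvec"],im["tvec"],im["fovy"],m.mean())
    if n=="top":
        for z0,z1 in((.088,.099),(.0992,.104),(.11,.16)):
            k=(m&(P[...,2]>z0)&(P[...,2]<z1)).astype(np.uint8)
            N,L,S,C=cv2.connectedComponentsWithStats(k)
            for i in range(1,N):
                if S[i,4]>60:
                    q=P[L==i];print(z0,S[i],C[i],q.mean(0).round(4),np.median(q[:,2]).round(4),q.min(0).round(3),q.max(0).round(3))
cv2.imwrite("pics/a.png",cv2.cvtColor(cv2.resize(np.vstack(a),(560,840))[:, :],cv2.COLOR_RGB2BGR)) if 0 else [cv2.imwrite(f"pics/{n}.png",cv2.cvtColor(x,cv2.COLOR_RGB2BGR)) for n,x in zip(("top","scene"),a)]
E
```

```text
pics
{'time_s': 0.0, 'joint_positions': array([-8.33836535e+01,  2.18394132e+01,  7.43839178e+01,  5.22862848e-04,
        8.38583288e+01, -1.23356192e+01]), 'qd': array([-0.00245481,  0.04850957,  0.01819248, -0.07277847,  0.06897162,
       -0.11110677]), 'tau': array([ 2.07691533e-03, -4.37926590e+01, -2.24554253e+01,  7.14970822e-02,
        3.52272496e-02, -1.41510209e-04]), 'tool_pos': array([ 0.17859043, -0.51985928,  0.2093575 ]), 'tool_rot': array([[ 9.45791529e-01,  3.24774321e-01, -1.55203037e-04],
       [ 3.24774207e-01, -9.45790520e-01,  1.41678430e-03],
       [ 3.13345598e-04, -1.39038853e-03, -9.99998984e-01]]), 'wrist_force': array([-0.5165841 , -0.1845683 , -0.90161898]), 'torque': array([-0.01089522,  0.03943631,  0.01190254]), 'gripper_force': 0.0, 'finger_gap': 0.0880691933101507}
top [ 2.16258661 -2.14318219  0.11019228] [0.01773867 0.54559126 0.89493444] 47.719908263515514 0.9958503401360544
0.088 [265  61  64  25 140] [296.68571429  74.91428571] [ 0.7848 -0.0184  0.0934] 0.0935 [ 0.767 -0.077  0.088] [0.81  0.042 0.099]
0.088 [162  66  40  44 649] [183.812018
[... 1491 characters left out ...]
  0.1363] 0.1371 [ 0.705 -0.258  0.11 ] [ 0.775 -0.104  0.16 ]
0.11 [308  76  28  41 459] [319.51851852 103.90849673] [ 0.7126 -0.0574  0.1401] 0.1417 [ 0.698 -0.087  0.11 ] [ 0.761 -0.038  0.16 ]
0.11 [240  93  51  25 944] [264.67478814 104.82733051] [0.7135 0.0398 0.1309] 0.1283 [ 0.698 -0.006  0.11 ] [0.739 0.085 0.155]
0.11 [277 148  26  25 504] [289.34722222 159.86507937] [ 0.6151 -0.0051  0.1241] 0.1248 [ 0.595 -0.028  0.11 ] [0.639 0.017 0.141]
0.11 [224 339  86  81 643] [263.66874028 354.99377916] [0.282  0.0355 0.1443] 0.1479 [ 0.183 -0.04   0.111] [0.304 0.101 0.16 ]
scene [ 0.88160923 -2.2718994   1.28769603] [0.39792202 0.25186615 0.61888081] 49.520761355086904 0.9697959183673469
```

View pics/top.png

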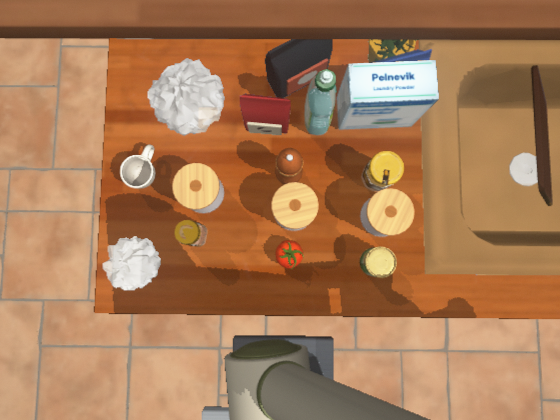

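View pics/scene.png

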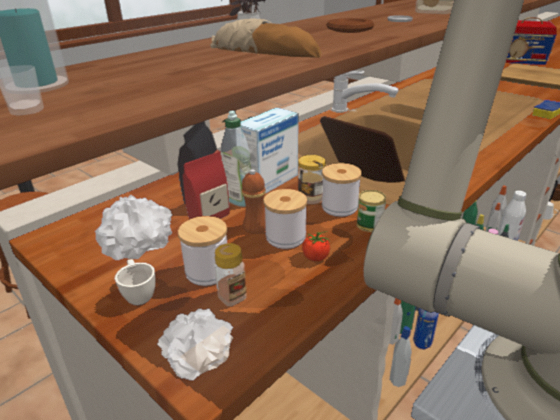

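The depth image puts the left lid's top at 0.101 m and the other two at 0.0955 m, so the left one is probably the high lid. In the top view the lids are at pixels (196,185), (295,205) and (390,211). I'll shut the fingers and press them in the order asked.

Call:
send_rows(motion=[[[0.93,-0.87,0],[0,0,0.21]],[[0.93,-0.87,0],[0,0,0.21]],[[0.93,-0.87,0],[0,0,0.21]],[[0.93,-0.87,0],[0,0,0.21]],[[0.93,-0.87,0],[0,0,0.21]],[[0.93,-0.87,0],[0,0,0.21]],[[0.93,-0.87,0],[0,0,0.21]],[[0.93,-0.87,0],[0,0,0.21]],[[0.93,-0.87,0],[0,0,0.21]],[[0.93,-0.87,0],[0,0,0.21]]], jaw=1)

```text
time_s: 0.93
tool_pos: [0.3589, -0.1779, 0.21]
tool_rot: [[1.0, 0.006, 0.0], [0.006, -1.0, 0.001], [0.0, -0.001, -1.0]]
wrist_force: [0.7, -0.1, -0.4]
finger_gap: 0.0237
gripper_force: 0.0
```

Call:
send_rows(motion=[[[0.61,-1,0.1],[0,0,0]],[[0.61,-1,0.1],[0,0,0]],[[0.61,-1,0.1],[0,0,0]],[[0.61,-1,0.1],[0,0,0]],[[0.61,-1,0.1],[0,0,0]],[[0.61,-1,0.1],[0,0,0]],[[0.61,-1,0.1],[0,0,0]],[[0.61,-1,0.1],[0,0,0]],[[0.61,-1,0.1],[0,0,0]],[[0.61,-1,0.1],[0,0,0]]])

```text
time_s: 1.77
tool_pos: [0.5415, 0.1203, 0.1786]
tool_rot: [[1.0, 0.005, -0.001], [0.005, -1.0, 0.001], [-0.001, -0.001, -1.0]]
wrist_force: [-0.9, -0.9, 0.3]
finger_gap: 0.0006
gripper_force: 0.0
```

Call:
send_rows(motion=[[[0,-0.14,0.1],[0,0,0]],[[0,-0.14,0.2],[0,0,0]],[[0,-0.14,0.2],[0,0,0]],[[0,-0.14,0.2],[0,0,0]],[[0,-0.14,0.2],[0,0,0]]])

```text
time_s: 2.18
tool_pos: [0.5412, 0.1582, 0.1215]
tool_rot: [[1.0, -0.0, 0.002], [-0.0, -1.0, -0.0], [0.002, 0.0, -1.0]]
wrist_force: [0.1, 0.2, -0.3]
finger_gap: 0.0004
gripper_force: 0.0
```

Call:
send_rows(motion=[[[0,0,0.03],[0,0,0]],[[0,0,0.05],[0,0,0]],[[0,0,0.055],[0,0,0]],[[0,0,0.06],[0,0,0]],[[0,0,0.065],[0,0,0]],[[0,0,0.07],[0,0,0]],[[0,0,0.07],[0,0,0]],[[0,0,0.07],[0,0,0]]])

```text
time_s: 2.85
tool_pos: [0.5404, 0.1595, 0.099]
tool_rot: [[1.0, 0.001, 0.0], [0.001, -1.0, 0.0], [0.0, -0.0, -1.0]]
wrist_force: [0.2, -0.0, 0.2]
finger_gap: 0.0002
gripper_force: 0.0
```

Call:
send_rows(motion=[[[0,0,0.003],[0,0,0]],[[0,0,0.006],[0,0,0]],[[0,0,0.009],[0,0,0]],[[0,0,0.012],[0,0,0]],[[0,0,0.012],[0,0,0]],[[0,0,0.012],[0,0,0]]])

```text
time_s: 3.35
tool_pos: [0.5404, 0.1595, 0.0953]
tool_rot: [[1.0, 0.001, -0.0], [0.001, -1.0, -0.0], [-0.0, 0.0, -1.0]]
wrist_force: [0.4, 0.0, 0.1]
finger_gap: 0.0006
gripper_force: 0.0
```

```bash
python3 - <<'E'
from h import *
for i in range(2):
    im=get_image("scene");print(ctrl.state()["wrist_force"],ctrl.state()["tool_pos"])
P=pts(im);c=im["color"]
k=(im["depth"]>0)&(abs(P[...,1]-.165)<.043)&(P[...,0]>.575)&(P[...,0]<.614)&(P[...,2]>.085)&(P[...,2]<.112)
q=P[k]
for a in(.58,.59,.6,.61): print(a,np.median(q[abs(q[:,0]-a)<.004][:,2]))
cv2.imwrite("pics/b.png",cv2.cvtColor(cv2.resize(c[150:330,130:370],(720,540)),cv2.COLOR_RGB2BGR))
E
```

```text
[ 0.32375352 -0.82125191  0.19480008] [0.54040598 0.15947442 0.09534555]
[ 0.26297282 -0.82602048 -0.44090961] [0.54042745 0.15947203 0.09537391]
0.58 0.10037850166368514
0.59 0.10044979748744695
0.6 0.10047754505441205
0.61 0.10022415814976615
```

View pics/b.png

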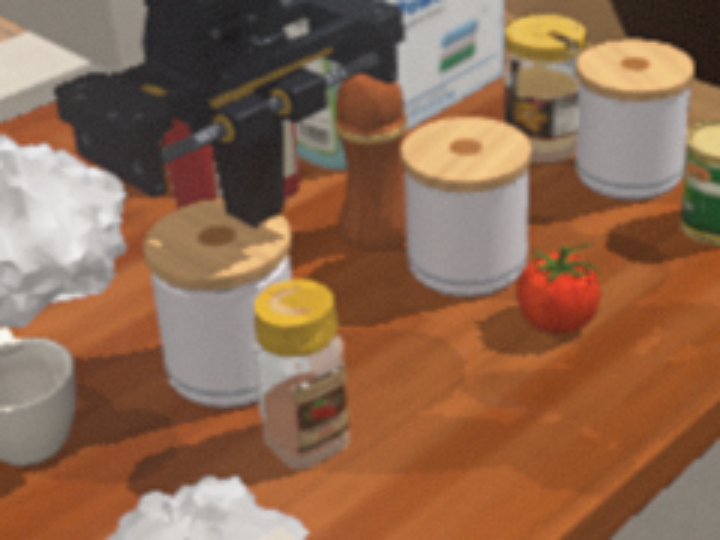

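```bash
python3 - <<'E'
from h import *
for n in("scene","top"):
    im=get_image(n);P=pts(im);hsv=cv2.cvtColor(im["color"],cv2.COLOR_RGB2HSV)
    k=(im["depth"]>0)&(im["color"].max(-1)<75)&(abs(P[...,1]-.16)<.08)&(abs(P[...,0]-.55)<.1)&(P[...,2]>.08)
    q=P[k];q=q[q[:,2].argsort()]
    print(n,len(q));print(q[:25:3].round(4))
    for z in(.1,.11,.12,.13,.14,.15,.17):
        r=q[abs(q[:,2]-z)<.005]
        if len(r):print(z,r.min(0).round(3),r.max(0).round(3))
E
```

```text
scene 6012
[[0.5324 0.1664 0.1265]
 [0.533  0.1569 0.1276]
 [0.5321 0.1532 0.1283]
 [0.5334 0.1564 0.1293]
 [0.531  0.1716 0.1296]
 [0.5302 0.1679 0.1301]
 [0.5318 0.1532 0.1304]
 [0.5439 0.1738 0.1311]
 [0.5308 0.1672 0.1315]]
0.13 [0.529 0.15  0.126] [0.55  0.174 0.135]
0.14 [0.529 0.146 0.135] [0.55  0.176 0.145]
0.15 [0.529 0.147 0.145] [0.549 0.176 0.155]
0.17 [0.529 0.144 0.165] [0.552 0.179 0.175]
top 613
[[0.5074 0.2368 0.1977]
 [0.5595 0.1005 0.2033]
 [0.5144 0.0978 0.2041]
 [0.5191 0.1027 0.2045]
 [0.519  0.1042 0.2052]
 [0.5189 0.0992 0.2065]
 [0.5065 0.237  0.2075]
 [0.5171 0.0974 0.2079]
 [0.507  0.1684 0.2085]]
```

The camera shows the real fingertip at z≈0.126 although the reported TCP is 0.095 (x and y agree). The lid is still level and no force shows, so I haven't touched it yet. I'll go down with care, watching the force.

Call:
send_rows(motion=[[[0,0,0.01],[0,0,0]],[[0,0,0.02],[0,0,0]],[[0,0,0.03],[0,0,0]],[[0,0,0.04],[0,0,0]],[[0,0,0.05],[0,0,0]],[[0,0,0.06],[0,0,0]],[[0,0,0.06],[0,0,0]]])

```text
time_s: 4.13
tool_pos: [0.5401, 0.1594, 0.0766]
tool_rot: [[1.0, 0.001, -0.001], [0.001, -1.0, -0.0], [-0.001, 0.0, -1.0]]
wrist_force: [-1.0, -1.0, 0.5]
finger_gap: 0.0002
gripper_force: 0.0
```

```bash
cat >> h.py <<'E'
def tip(c,n="scene"):
    im=get_image(n);P=pts(im)
    k=(im["depth"]>0)&(im["color"].max(-1)<75)&(abs(P[...,1]-c[1])<.08)&(abs(P[...,0]-c[0])<.1)&(P[...,2]>.08)
    q=P[k];z=np.sort(q[:,2])[:8]
    r=q[q[:,2]<np.median(z)+.02]
    print("tip z",z.round(4),r.min(0).round(3),r.max(0).round(3))
    m=(im["depth"]>0)&(np.hypot(P[...,0]-c[0],P[...,1]-c[1])<.042)&(P[...,2]>.085)&(P[...,2]<.115)&(im["color"].max(-1)>90)&(im["color"][...,0]>im["color"][...,2]*1.3)
    p=P[m];A=np.c_[p[:,:2]-c,np.ones(len(p))];w=np.ones(len(p),bool)
    for _ in range(5):
        s=np.linalg.lstsq(A[w],p[w,2],rcond=None)[0];w=abs(A@s-p[:,2])<.002
    print("lid z %.4f slope deg"%s[2],np.degrees(s[:2]).round(2),w.sum(),len(p),ctrl.state()["tool_pos"],ctrl.state()["wrist_force"])
    return im
LIDS=np.array([[.5717,.165],[.5381,-.016],[.5278,-.1885]])
E
python3 -c "
from h import *
tip(LIDS[0])"
```

```text
tip z [0.1067 0.1073 0.1073 0.1075 0.1083 0.1085 0.1086 0.1094] [0.529 0.147 0.107] [0.551 0.175 0.128]
lid z 0.1004 slope deg [0.29 0.15] 638 708 [0.54026835 0.15943762 0.07698774] [ 0.12130767  0.70276504 -0.12421587]
```

Call:
send_rows(motion=[[[0,0,0.01],[0,0,0]],[[0,0,0.02],[0,0,0]],[[0,0,0.024],[0,0,0]],[[0,0,0.027],[0,0,0]],[[0,0,0.03],[0,0,0]],[[0,0,0.03],[0,0,0]]])

```text
time_s: 4.68
tool_pos: [0.5398, 0.1594, 0.0685]
tool_rot: [[1.0, 0.001, -0.001], [0.001, -1.0, -0.0], [-0.001, 0.0, -1.0]]
wrist_force: [-4.7, -1.7, 5.1]
finger_gap: 0.0003
gripper_force: 2.9
```

```bash
python3 -c "
from h import *
tip(LIDS[0])"
```

```text
tip z [0.0988 0.099  0.0998 0.1002 0.1007 0.1007 0.1009 0.1013] [0.528 0.145 0.099] [0.55  0.176 0.12 ]
lid z 0.1001 slope deg [6.22 0.41] 596 633 [0.53981855 0.15941817 0.06854633] [-4.9922389  -1.14969886  5.08311957]
```

Left lid tips 6° under 5 N, so it is the loose one. I'll release it and press the middle lid near its front edge next.

Call:
send_rows(motion=[[[0,0,-0.1],[0,0,0]],[[0,0,-0.1],[0,0,0]],[[-0.1,0.58,-0.1],[0,0,0]],[[-0.1,0.58,-0.1],[0,0,0]],[[-0.1,0.58,-0.1],[0,0,0]],[[-0.1,0.58,-0.1],[0,0,0]],[[-0.1,0.58,-0.1],[0,0,0]],[[-0.1,0.58,-0.05],[0,0,0]],[[-0.1,0.58,-0.03],[0,0,0]],[[-0.1,0.58,-0.03],[0,0,0]]])

```text
time_s: 5.57
tool_pos: [0.51, -0.0142, 0.0761]
tool_rot: [[1.0, 0.001, -0.002], [0.001, -1.0, 0.001], [-0.002, -0.001, -1.0]]
wrist_force: [-0.5, -0.2, 0.5]
finger_gap: 0.0003
gripper_force: 0.0
```

```bash
python3 -c "
from h import *
tip(LIDS[1])"
```

```text
tip z [0.1067 0.1076 0.1078 0.1083 0.1086 0.1092 0.1094 0.1095] [ 0.499 -0.028  0.107] [0.521 0.003 0.128]
lid z 0.0957 slope deg [0.18 0.06] 511 592 [ 0.51037773 -0.01398554  0.076838  ] [-0.6256163  -0.49229333 -0.124107  ]
```

Call:
send_rows(motion=[[[0,0,0.012],[0,0,0]],[[0,0,0.024],[0,0,0]],[[0,0,0.031],[0,0,0]],[[0,0,0.034],[0,0,0]],[[0,0,0.036],[0,0,0]],[[0,0,0.038],[0,0,0]],[[0,0,0.038],[0,0,0]]])

```text
time_s: 6.2
tool_pos: [0.5106, -0.0143, 0.0666]
tool_rot: [[1.0, 0.001, 0.001], [0.001, -1.0, 0.0], [0.001, -0.0, -1.0]]
wrist_force: [-2.2, 2.1, 6.6]
finger_gap: 0.0002
gripper_force: 3.4
```

```bash
python3 -c "
from h import *
tip(LIDS[1])"
```

```text
tip z [0.0968 0.0979 0.0984 0.0984 0.099  0.099  0.1002 0.1003] [ 0.499 -0.03   0.097] [0.595 0.002 0.119]
lid z 0.0956 slope deg [ 0.26 -0.15] 408 472 [ 0.5105764  -0.01425388  0.06663324] [-2.44725623  1.11938261  6.21365888]
```

Call:
send_rows(motion=[[[0,0,-0.1],[0,0,0]],[[0,0,-0.1],[0,0,0]],[[-0.04,0.58,-0.1],[0,0,0]],[[-0.04,0.58,-0.1],[0,0,0]],[[-0.04,0.58,-0.1],[0,0,0]],[[-0.04,0.58,-0.1],[0,0,0]],[[-0.04,0.58,-0.1],[0,0,0]],[[-0.04,0.58,-0.06],[0,0,0]],[[-0.04,0.58,-0.04],[0,0,0]],[[-0.04,0.58,-0.04],[0,0,0]]])

```text
time_s: 7.08
tool_pos: [0.4981, -0.1877, 0.0767]
tool_rot: [[1.0, 0.001, -0.002], [0.001, -1.0, 0.002], [-0.002, -0.002, -1.0]]
wrist_force: [-0.3, 0.2, -0.7]
finger_gap: 0.0005
gripper_force: 0.0
```

```bash
python3 -c "
from h import *
tip(LIDS[2])"
```

```text
tip z [0.0807 0.0812 0.0827 0.107  0.1077 0.1079 0.1083 0.1083] [ 0.487 -0.201  0.081] [ 0.616 -0.149  0.127]
lid z 0.0958 slope deg [ 0.14 -0.36] 412 492 [ 0.49847492 -0.18765891  0.07740263] [-0.02336274  0.35698054 -0.23085494]
```

The middle lid holds firm and level under 6 N. Now the right lid.

Call:
send_rows(motion=[[[0,0,0.012],[0,0,0]],[[0,0,0.024],[0,0,0]],[[0,0,0.031],[0,0,0]],[[0,0,0.034],[0,0,0]],[[0,0,0.036],[0,0,0]],[[0,0,0.038],[0,0,0]],[[0,0,0.038],[0,0,0]]])

```text
time_s: 7.72
tool_pos: [0.4988, -0.1886, 0.0667]
tool_rot: [[1.0, 0.001, 0.0], [0.001, -1.0, -0.0], [0.0, 0.0, -1.0]]
wrist_force: [-0.2, 0.4, -0.2]
finger_gap: 0.0004
gripper_force: 0.0
```

```bash
python3 -c "
from h import *
tip(LIDS[2])"
```

```text
tip z [0.0807 0.0815 0.0832 0.0987 0.0988 0.0989 0.0991 0.0991] [ 0.488 -0.203  0.081] [ 0.616 -0.151  0.119]
lid z 0.0958 slope deg [0.26 0.08] 330 404 [ 0.49880695 -0.18858027  0.06667747] [0.19308235 0.63753409 1.34487204]
```

Not quite in contact yet, so a little further.

Call:
send_rows(motion=[[[0,0,0.002],[0,0,0]],[[0,0,0.003],[0,0,0]],[[0,0,0.004],[0,0,0]],[[0,0,0.005],[0,0,0]],[[0,0,0.005],[0,0,0]]])

```text
time_s: 8.18
tool_pos: [0.4989, -0.1886, 0.0666]
tool_rot: [[1.0, 0.001, 0.001], [0.001, -1.0, -0.001], [0.001, 0.001, -1.0]]
wrist_force: [-4.4, 3.0, 15.8]
finger_gap: 0.0006
gripper_force: 7.5
```

The right lid is firm too: 16 N with no give. I'll lift off and go back to the left lid.

Call:
send_rows(motion=[[[0,0,-0.12],[0,0,0]],[[0,0,-0.12],[0,0,0]],[[0.1,-0.9,-0.12],[0,0,0]],[[0.1,-0.9,-0.12],[0,0,0]],[[0.1,-0.9,-0.12],[0,0,0]],[[0.1,-0.9,-0.12],[0,0,0]],[[0.1,-0.9,-0.12],[0,0,0]],[[0.1,-0.9,-0.12],[0,0,0]],[[0.1,-0.9,-0.12],[0,0,0]],[[0.1,-0.9,-0.12],[0,0,0]]])

```text
time_s: 9.02
tool_pos: [0.5284, 0.0853, 0.101]
tool_rot: [[1.0, 0.006, 0.001], [0.006, -1.0, 0.001], [0.001, -0.001, -1.0]]
wrist_force: [-0.4, -0.5, 0.2]
finger_gap: 0.0002
gripper_force: 0.0
```

```bash
python3 - <<'E'
from h import *
print(ctrl.state()["tool_pos"])
for n in("top","scene"):
    im=get_image(n);P=pts(im);c=im["color"].astype(int)
    k=(im["depth"]>0)&(P[...,2]>.097)&(P[...,2]<.105)&(np.hypot(P[...,0]-.5717,P[...,1]-.165)<.055)&(c[...,0]>c[...,2]*1.25)
    if n=="scene": k&=abs(P[...,2]-.1005)<.002
    q=P[k].astype(np.float32);(cx,cy),r=cv2.minEnclosingCircle(np.ascontiguousarray(q[:,:2]));print(n,len(q),q.mean(0),cx,cy,r,np.median(q[:,2]))
E
```

```text
[0.52843557 0.08531871 0.1010429 ]
top 0 [nan nan nan] 0.0 0.0 0.0 nan
scene 1016 [0.56997275 0.16781797 0.10041796] 0.5713989734649658 0.16578468680381775 0.0443362332880497 0.10045467<stdin>:7: RuntimeWarning: Mean of empty slice.
  ret = um.true_divide(
  return _methods._mean(a, axis=axis, dtype=dtype,
  ret = ret.dtype.type(ret / rcount)
```

Call:
send_rows(motion=[[[0.14,-0.27,0],[0,0,0]],[[0.14,-0.27,0],[0,0,0]],[[0.14,-0.27,0.03],[0,0,0]],[[0.14,-0.27,0.05],[0,0,0]],[[0.14,-0.27,0.07],[0,0,0]],[[0.14,-0.27,0.07],[0,0,0]]])

```text
time_s: 9.62
tool_pos: [0.5693, 0.1606, 0.0785]
tool_rot: [[1.0, -0.001, -0.003], [-0.001, -1.0, -0.001], [-0.003, 0.001, -1.0]]
wrist_force: [-0.2, -0.2, -0.1]
finger_gap: 0.0003
gripper_force: 0.0
```

```bash
python3 -c "
from h import *
im=tip(LIDS[0])
cv2.imwrite('pics/d.png',cv2.cvtColor(cv2.resize(im['color'][150:330,130:370],(720,540)),cv2.COLOR_RGB2BGR))"
```

```text
tip z [0.1079 0.1081 0.109  0.1095 0.1101 0.1102 0.1105 0.1108] [0.558 0.147 0.108] [0.579 0.177 0.13 ]
lid z 0.1005 slope deg [ 0.23 -0.2 ] 776 851 [0.56967538 0.16068008 0.07933553] [-1.41608671 -0.51007989  1.19760228]
```

View pics/d.png

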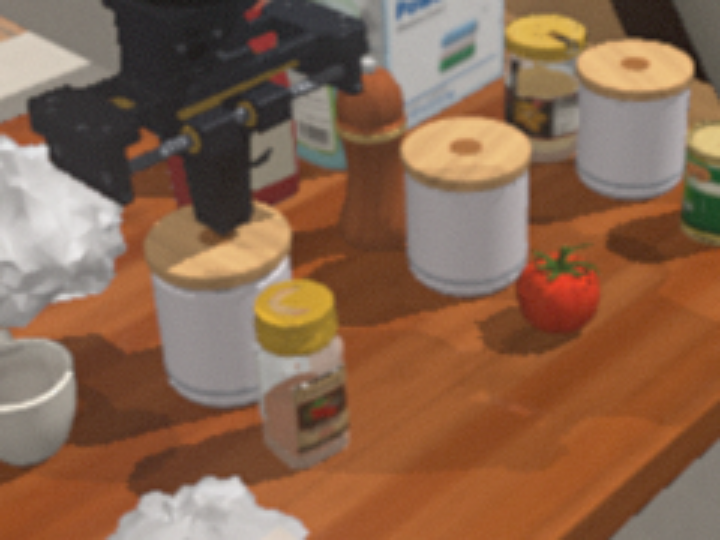

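The fingertip is just over the lid's centre dot (222,235), about 3 mm short in y. I'll centre it and press.

Call:
send_rows(motion=[[[0.006,-0.012,0],[0,0,0]],[[0.006,-0.012,0],[0,0,0]],[[0.006,-0.012,0.01],[0,0,0]],[[0.006,-0.012,0.02],[0,0,0]],[[0.006,-0.012,0.025],[0,0,0]],[[0.006,-0.012,0.03],[0,0,0]],[[0.006,-0.012,0.035],[0,0,0]],[[0.006,-0.012,0.038],[0,0,0]],[[0.006,-0.012,0.041],[0,0,0]],[[0.006,-0.012,0.041],[0,0,0]]])

```text
time_s: 10.5
tool_pos: [0.5721, 0.166, 0.0683]
tool_rot: [[1.0, 0.001, 0.0], [0.001, -1.0, -0.0], [0.0, 0.0, -1.0]]
wrist_force: [-1.9, -0.5, 7.1]
finger_gap: 0.0004
gripper_force: 3.0
```

```bash
python3 -c "
from h import *
im=tip(LIDS[0])"
```

```text
tip z [0.0988 0.0989 0.0998 0.1003 0.1005 0.1006 0.1008 0.1009] [0.56  0.153 0.099] [0.581 0.182 0.12 ]
lid z 0.0970 slope deg [ 0.07 -0.13] 709 784 [0.5721315  0.16603491 0.0683221 ] [-2.86619978 -0.85767186  5.98200908]
```

Sinking level; 1.5 mm still to go.

Call:
send_rows(motion=[[[0,0,0.002],[0,0,0]],[[0,0,0.004],[0,0,0]],[[0,0,0.006],[0,0,0]],[[0,0,0.008],[0,0,0]],[[0,0,0.009],[0,0,0]],[[0,0,0.009],[0,0,0]],[[0,0,0.009],[0,0,0]]])

```text
time_s: 11.13
tool_pos: [0.5722, 0.166, 0.0667]
tool_rot: [[1.0, 0.001, 0.001], [0.001, -1.0, -0.0], [0.001, 0.0, -1.0]]
wrist_force: [-5.3, -2.5, 13.5]
finger_gap: 0.0003
gripper_force: 6.7
```

```bash
python3 -c "
from h import *
im=tip(LIDS[0])"
```

```text
tip z [0.0967 0.0974 0.0981 0.0985 0.0989 0.0989 0.099  0.0993] [0.561 0.153 0.097] [0.581 0.182 0.119]
lid z 0.0954 slope deg [0.12 0.03] 704 797 [0.57218641 0.16602749 0.06663372] [-5.19357884 -1.29906276 13.2157916 ]
```

The lid is flat at home height (top 0.0954, slope about 0.1°) and held with 13 N. I'll take one settle check and hand in.

```bash
python3 -c "
from h import *
tip(LIDS[0]);print(ctrl.hand_in())"
```

```text
tip z [0.0972 0.0979 0.0983 0.0983 0.0983 0.0984 0.0988 0.099 ] [0.561 0.154 0.097] [0.581 0.183 0.118]
lid z 0.0955 slope deg [ 0.13 -0.03] 706 794 [0.57217308 0.1660188  0.06663447] [-6.14234042 -2.07903323 13.75419743]
the job is handed in; nothing more can be done
None
```

The left lid was the loose one: I pressed all three from left to right, then pressed the left one in its middle until it lay flat on its rim, and handed in at about 11 s still holding it there with about 13 N (hardest press on any lid about 16 N).

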